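# Eject the big blender battery from its charging dock and trap it

## Robot

A 6-joint arm with a two-finger parallel gripper is mounted at the origin on a cart in front of the work surface, level with it; the furniture and walls round the work are solid. World frame = base frame: x ahead of the robot, y to its left, z up, the work surface at z = 0. Lengths are in m, angles in rad, forces in N, time in s.
With the tool pointing down it reaches from about 0.3 to 0.825 m from the base axis. Payload 5.4 kg.
Tool frame: the origin (TCP) lies at the very end of the fingers, on their centre line; the grasp point (between the pads) lies 19 mm behind it (manip.grip_depth is the distance from the TCP to the grasp point, in m); z points along the fingers, y is the line along which they close (so a half turn about z gives the same grasp; the last joint's range is limited). The gripper opens to 92 mm and grips with 3 to 60 N. Pads are 20 mm wide; open, the fingers measure 128 mm over their backs; the gripper's body (75 mm by 189 mm) begins 69 mm behind the grasp point.
Start: joints at [1.109, 0.158, 1.597, -0, 1.386, -0.21], TCP at [0.143, 0.557, 0.215] pointing down, gripper open.
Joint ranges: [-2.91, 2.91], [-0.94, 2.29], [0.18, 2.7], [-1.29, 4.43], [0.17, 2.64], [-3, 3]. Speed limits (rad/s): [2.57, 2.57, 3.14, 3.14, 3.14, 3.14].

## Interface

Orientations are given as a unit quaternion [x, y, z, w].
In Python, from plant import manip gives the robot as it stands.
- The arm moves only by the tool apply_moves, never from a script. Its argument "moves" is one flat list of numbers, 7 for each row, row after row: the turn, a rotation vector about the tool's x, y, z in rad, then the shift along the tool's x, y, z in mm, then the opening, from 0 (shut) to 1 (fully open). A call has 1 to 20 rows; each row shifts and turns the commanded pose from where the row before left it, along the tool's axes as they then stand; what a row does not reach is not made up. A row lasts 1/10 s, in which the tool goes at most 50 mm and 8.59 degrees, less where a joint would pass 70% of its speed; a pose out of reach is approached as far as the arm can. A call is refused whole if a number of a shift passes 50 or a number of a turn 0.15, either way. A call with a gripper value outside its range is refused whole. The fingers move at their own pace and stop on an object; "squeeze" is the grip in N (left out, the last holds). Time passes only in rows, so rows that do not move let the fingers close. It gives the time, the measured TCP pose, the force, the opening and the grip force at its end, in the units of the state.
- manip.state(): the state, without advancing time (a new reading comes with each control period).
- manip.read_camera(name): name is "scene" or "top" or "wrist"; returns a dict with "img" (384x512x3 uint8, red, green, blue), "z_map" (384x512 float32, m along the optical axis (not along the pixel's ray), 0 where there is no reading), "fx", "fy", "cx", "cy" (pixels), "R" (3x3) and "t" (3): a world point X has camera coordinates R X + t. Camera axes: x right, y down, z forward; pixel columns grow to the right and rows downward; lengths in m; the calibration is good to about 2 mm. A picture is of the moment at which its call begins.
- manip.finish_job(): hands the job in; it is judged then, once.
The state is a dict: "clock": time; "joint_positions": joint angles; "joint_velocities": joint speeds; "joint_efforts": joint torques, N m; "tool_pos": TCP position; "eef_rot": TCP orientation; "contact_force": force on the tool from outside, world axes, zero at the start; "torque": the same for the moment, N m; "width": finger opening in m; "grip_force": force on a finger pad.
Only numpy, scipy, OpenCV 4.12 (cv2) and the standard library are available. Lean on these libraries where they do the work, as an engineer would, in place of code of your own. Each camera call takes 0.05 s, during which the arm holds its last target. There are 200 camera calls.

## Task

Release the taller of the two batteries from the sloping charging dock: press the release key beside its slide with one fingertip and at once stop the battery with the other finger, up on its slide, as the spring throws it out. Keeping that finger in front of it, let it slowly down until its front end is level with the dock's open front edge, and finish while still holding it there. Only touch it: nothing is gripped or lifted, and the shorter battery and the things lying about stay where they are.

Things in the scene. Friction and masses are not known exactly. Their poses are not given: they have to be found in the camera images.
- dock: light grey wedge-shaped charging dock, fixed, 180 mm wide (y), 160 mm deep (x = -62 to +99 mm). Origin: on the table in its mid width; x points to its rear housing (115 mm high), y to its left seen from the low front, z up. Its deck slopes down 20 degrees towards -x: deck height = 37 mm + 0.364 x, open front edge at x = -62 mm. Two slippery slides 44 mm wide run down it at y = +27 and -27 mm; a battery sits at the top of each.
- slide_left (a point): point on the deck in mid slide (dock x = -36, y = +27 mm), straight across from the left key. A finger a few mm over the deck here blocks the left battery, whose front face starts 40 mm uphill. Divider 12 mm high at dock y = -5 to 5 mm, rail 7 mm high at y = 49 to 53 mm. A freed battery is thrown by a spring (4 N, 36 mm stroke) and is off the front in under half a second unless stopped.
- slide_right (a point): the same point of the right slide (dock y = -27 mm), mirror image
- key_left_top (a point): centre of the top face of the left (+y) release key: ribbed push key 30 mm (x) by 28 mm (y), 16 mm above the deck beside the left slide, at dock x = -41, y = +68 mm, so 41 mm in y from slide_left. It sinks square to the deck and frees only the left bay's battery. A shoulder 14 mm above the deck begins 28 mm uphill of its centre.
- key_right_top (a point): the same for the right (-y) key, at dock x = -41, y = -68 mm; it frees only the right bay's battery
- key_left (a joint): travel of the left key in m: 0 up, 0.009 fully down (its top is then 7 mm above the deck). Sprung: 1.6 N to start, 3.4 N fully down, plus about 1 N of catch friction; the catch lets go at 6 to 7 mm.
- key_right (a joint): the same for the right key
- tall_pack: the taller battery: dark stepped block, 56 mm along the slide, 40 mm wide, 26 mm high in front and 46 mm over its rear 38 mm, 0.25 to 0.4 kg, loose. Origin: middle of its underside; its axes stay level and parallel to the dock's on the slide (the block slopes with the deck, so its front top edge overhangs its foot by 9 mm). Home: dock x = +28 mm, y = +27 (left bay) or -27 mm (right bay), z = 48 mm; front end level with the front edge: dock x = -36 mm.
- short_pack: the shorter battery: 26 mm high, without the step, otherwise the same, in the other bay; must stay there
- match_box: small card box 48 x 61 x 15 mm beside the dock, loose, leave alone; origin centre of underside
- usb_stick: small stick 24 x 57 x 9 mm beside the dock, loose, leave alone; origin centre of underside
- coffee_mug: two-tone mug, 105 mm high, loose, leave alone; origin centre of underside
- keys: bunch of keys 104 x 115 x 8 mm, loose, leave alone
- choc_bar: wrapped chocolate bar 56 x 146 x 11 mm, loose, leave alone
- remote: remote control 163 x 48 x 19 mm, loose, leave alone

How it is judged:
On the way, in this order (a step that is already met when the one before it is completed fails the run):
1. the release key of a bay is pressed while the tall battery is still at home (value of joint any of key_left, key_right above 0.003 m and x of tall_pack in the frame of dock above 0.024 m).
2. the tall battery has sprung out and is stopped by a finger on its slide (x of tall_pack in the frame of dock between -0.0188 and 0.0188 m and angle between tall_pack's own z axis and vertical below 0.15 rad and linear speed of tall_pack below 0.02 m/s and contact force between the fingers and tall_pack above 0.15 N), for 0.3 s.
At the end, for the whole second after the job is handed in: The tall battery's front end is level with the dock's front edge within 14 mm (it has come 54 to 82 mm down its slide), it lies flat on the slide (within 8 degrees) and at rest (under 20 mm/s) against a finger (over 0.15 N); the short battery is within 6 mm of its start (x of tall_pack in the frame of dock between -0.0488 and -0.0225 m and z of tall_pack in the frame of dock above 0.014 m and angle between tall_pack's own z axis and vertical below 0.15 rad and linear speed of tall_pack below 0.02 m/s and contact force between the fingers and tall_pack above 0.15 N and distance of short_pack from where it was at the start of the episode below 0.006 m); the arm keeps its last pose, push and grip.
It fails at once if the tall battery is lifted off its slide (z of tall_pack in the frame of dock above 0.061 m or (x of tall_pack in the frame of dock below 0 m and z of tall_pack in the frame of dock above 0.05 m)).
It fails at once if the tall battery slides off the front of the dock (x of tall_pack in the frame of dock below -0.061 m).
It fails at once if the tall battery runs down the lower half of its slide unchecked (x of tall_pack in the frame of dock below -0.0225 m and linear speed of tall_pack above 0.2 m/s).
It fails at once if the short battery is moved from its bay (more than 8 mm) (distance of short_pack from where it was at the start of the episode above 0.008 m).
It fails at once if one of the things lying about is pushed more than 20 mm (distance of any of match_box, coffee_mug, keys, choc_bar, usb_stick, remote from where it was at the start of the episode above 0.02 m).
It also fails if it takes over 30 s, if anything falls off the work surface, if the arm or the gripper's body presses on something with over 40 N, if the wrist force passes 120 N, or if a joint passes its speed limit or range.

## Working session

There is one attempt and no reset: what is moved stays moved. The work goes in short steps, Python scripts to look and compute and a tool call to move; the robot and the scene stay as the last step left them, time stands still between calls to the robot, and variables do not carry over. Pictures are saved under pics/ and viewed, at most 10 in all, crops included, and the job is handed in when it is done.

Besides the shell and the picture viewer there is one more tool, called by a JSON object that holds its "api" and its "payload", one argument or row to a line. apply_moves: Moves the arm, as the interface text tells. Its arguments: {"type":"object","properties":{"moves":{"type":"array"},"squeeze":{"type":"number"}},"required":["moves"]}

```bash
mkdir -p pics; cat > h.py <<'E'
import numpy as np, cv2
from plant import manip
def shot(n,f):
    c=manip.read_camera(n); cv2.imwrite(f'pics/{f}.png',c['img'][:,:,::-1]); np.savez(f'pics/{f}.npz',**c); return c
def cloud(c):
    v,u=np.mgrid[:384,:512]; z=c['z_map']
    P=np.stack([(u-c['cx'])/c['fx']*z,(v-c['cy'])/c['fy']*z,z],-1)
    return (P-c['t'])@c['R']
E
python3 - <<'E'
from h import *
a=shot('top','top0')['img'];b=shot('scene','sc0')['img']
s=manip.state();print(s['tool_pos'],s['eef_rot'],s['clock'])
E
```

```text
[0.14301862 0.55634911 0.21371899] [ 1.25571419e-01  9.92084221e-01 -7.99175024e-04 -2.81469150e-04] 0.1
```

View pics/top0.png

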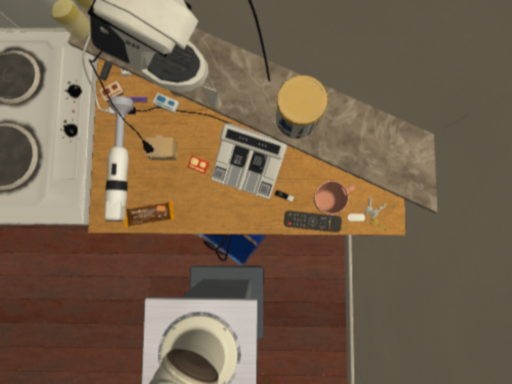

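View pics/sc0.png

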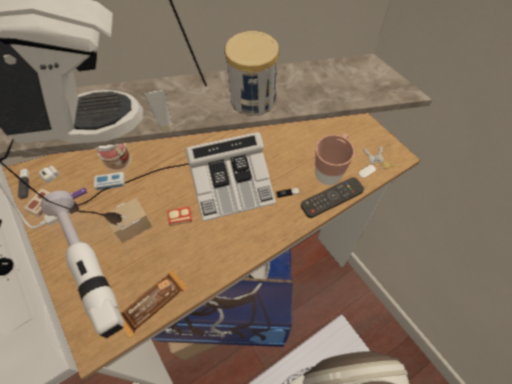

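```bash
python3 - <<'E'
from h import *
a=cv2.imread('pics/top0.png')[115:205,200:300];b=cv2.imread('pics/sc0.png')[125:225,180:285]
a=cv2.resize(a,(400,360),interpolation=2);b=cv2.resize(b,(400,381),interpolation=2)
o=np.zeros((381,800,3),np.uint8);o[:360,:400]=a;o[:,400:]=b
cv2.imwrite('pics/crop0.png',o)
for n in('top0','sc0'):
    c=np.load(f'pics/{n}.npz');P=cloud(c);np.save(f'pics/{n}_P.npy',P)
    print(n,c['fx'],-c['R'].T@c['t'])
P=np.load('pics/top0_P.npy')
for u,v in[(227,126),(284,145),(213,179),(269,194),(237,165),(248,160),(242,137),(260,150),(222,172),(265,184)]:print(u,v,P[v,u].round(3))
E
```

```text
top0 375.24449148157913 [ 0.34610337 -0.17556997  1.08820866]
sc0 371.2704833771302 [0.09323462 0.07867833 0.79069471]
227 126 [ 0.622 -0.079  0.111]
284 145 [ 0.57  -0.231  0.111]
213 179 [ 0.491 -0.032  0.016]
269 194 [ 0.448 -0.194  0.025]
237 165 [ 0.525 -0.104  0.06 ]
248 160 [ 0.54  -0.134  0.053]
242 137 [ 0.592 -0.12   0.109]
260 150 [ 0.558 -0.168  0.105]
222 172 [ 0.508 -0.06   0.041]
265 184 [ 0.475 -0.182  0.04 ]
```

View pics/crop0.png

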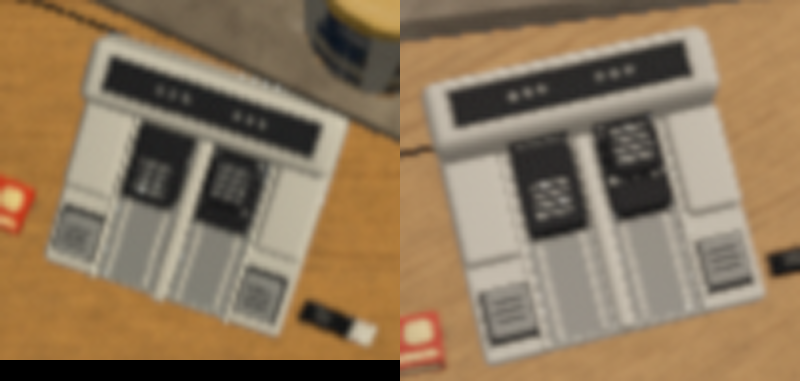

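```bash
cat > fit.py <<'E'
from h import *
from scipy.optimize import minimize
def H(x,y,tall):
    d=.037+.364*x; h=d.copy()
    ay=np.abs(y)
    h[ay<.005]+=.012
    h[(ay>.049)&(ay<.053)]+=.007
    m=(ay>.053)&(x>-.013);h[m]+=.014
    m=(abs(x+.041)<.015)&(abs(ay-.068)<.014);h[m]+=.016
    c=np.cos(np.radians(20));s=np.sin(np.radians(20))
    for sg in(1,-1):
        # along-slide coordinate of a point at height ht above the deck
        for ht,lo in((.026,-.028),(.046,-.010)):
            if ht>.03 and sg!=tall: continue
            x0=.028+lo*c-ht*s; x1=.028+.028*c-ht*s
            m=(abs(y-sg*.027)<.02)&(x>x0)&(x<x1); h[m]=.048+.364*(x[m]-.028)+ht/c
    return h
def res(p,P,tall):
    c,s=np.cos(p[2]),np.sin(p[2]); X=P[:,0]-p[0];Y=P[:,1]-p[1]
    x=c*X+s*Y;y=-s*X+c*Y
    m=(x<.062)&(x>-.10)&(abs(y)<.12)
    h=H(x,y,tall); h[(x<-.062)|(abs(y)>.09)]=0
    r=np.where(m,np.minimum(abs(P[:,2]-h),.015),.015)
    return r.sum()/1., m
if __name__=='__main__':
    import sys
    for n in sys.argv[1:]:
        P=np.load(f'pics/{n}_P.npy').reshape(-1,3);P=P[np.linalg.norm(P[:,:2]-[.53,-.13],axis=1)<.16]
        for tall in(1,-1):
            best=None
            for yaw in(-.2,-.28,-.36):
                f=lambda p:res(np.array([.53,-.13,yaw])+np.array(p)*.01*np.array([1,1,3]),P,tall)[0]
                for st in([0,0,0],[1,1,0],[-1,-1,0]):
                    r=minimize(f,st,method='Nelder-Mead',options=dict(initial_simplex=np.array(st)+np.vstack([np.zeros(3),np.eye(3)*1.5])))
                    q=np.array([.53,-.13,yaw])+r.x*.01*np.array([1,1,3])
                    if best is None or r.fun<best[0]:best=(r.fun,q)
            print(n,tall,len(P),best[0].round(3),best[1].round(4))
E
python3 fit.py top0 sc0
```

```text
top0 1 11889 127.511 [ 0.521  -0.128  -0.3199]
top0 -1 11889 123.47 [ 0.521  -0.128  -0.3199]
sc0 1 17749 191.284 [ 0.524  -0.1272 -0.3211]
sc0 -1 17749 185.853 [ 0.524  -0.1272 -0.3215]
```

```bash
cat > go.py <<'E'
from h import *
from scipy.spatial.transform import Rotation as Ro
D=np.array([.5225,-.1276,0.]);RD=Ro.from_euler('z',-.3205)
c,s=np.cos(np.radians(20)),np.sin(np.radians(20))
RT=RD*Ro.from_matrix(np.array([[-c,0,s],[0,1,0],[-s,0,-c]]))
n=np.array([-s,0,c])
def dest(x,y,h): return D+RD.apply(np.array([x,y,.037+.364*x])+h*n)   # h over deck along its normal
def rel(x,y,h):
    st=manip.state();R=Ro.from_quat(st['eef_rot']);p=st['tool_pos']
    q=RD.inv().apply(p-D)
    hh=n@(q-[0,0,.037]); foot=q-hh*n
    print('t',round(st['clock'],2),'dock foot x,y,h mm',(foot[:2]*1e3).round(1),round(hh*1e3,1),'w',round(st['width']*1e3,1),
     '\nrot needed (tool)',(R.inv()*RT).as_rotvec().round(4),'shift needed mm (tool)',((R.inv()).apply(dest(x,y,h)-p)*1e3).round(1),
     '\nF deck axes',(RT.inv().apply(st['contact_force'])).round(2),'grip',st['grip_force'])
E
python3 - <<'E'
from go import *
rel(-.036,-.0475,.06); print(dest(-.036,-.0475,.06))
P=np.load('pics/top0_P.npy').reshape(-1,3)
a=np.array([.143,.556]);b=dest(-.036,-.0475,.06)[:2];d=(b-a)/np.linalg.norm(b-a)
q=P[:,:2]-a;t=q@d;l=abs(q@[-d[1],d[0]])
for k in np.arange(0,.85,.1):
    m=(t>k)&(t<k+.1)&(l<.1);print(k.round(1),P[m,2].max().round(3) if m.any() else None,end=' ')
E
```

```text
t 0.1 dock foot x,y,h mm [-451.5  529.6] 362.9 w 91.6 
rot needed (tool) [ 0.0103 -0.3492  0.0683] shift needed mm (tool) [-478.3 -611.1  134.3] 
F deck axes [-0.6  -0.28  0.27] grip 0.0
[ 0.45389251 -0.1548747   0.08027756]
0.0 -0.849 0.1 -0.85 0.2 0.004 0.3 0.064 0.4 0.062 0.5 0.014 0.6 0.042 0.7 0.091 0.8 0.301
```

{"api": "apply_moves", "payload": {
  "moves": [0,0,0,-24,-30,0,0.25,0,0,0,-24,-30,0,0.25,0,0,0,-24,-30,0,0.25,0,0,0,-24,-30,0,0.25,0,0,0,-24,-30,0,0.25,0,0,0,-24,-30,0,0.25,0,0,0,-24,-30,0,0.25,0,0,0,-24,-30,0,0.25,0,0,0,-24,-30,0,0.25,0,0,0,-24,-30,0,0.25,0,0,0,-24,-30,0,0.25,0,0,0,-24,-30,0,0.25,0,0,0,-24,-30,0,0.25,0,0,0,-24,-30,0,0.25,0,0,0,-24,-30,0,0.25,0,0,0,-24,-30,0,0.25,0,0,0,-24,-30,0,0.25,0,0,0,-24,-30,0,0.25,0,0,0,-24,-30,0,0.25,0,0,0,0,0,0,0.25]
}}

```text
clock: 2.1
tool_pos: [0.4435, -0.1121, 0.2141]
eef_rot: [0.128, 0.992, -0.0, -0.0]
contact_force: [0.2, 0.8, -0.1]
width: 0.0228
grip_force: 0.0
```

{"api": "apply_moves", "payload": {
  "moves": [0.002,-0.07,0.013,0,0,0,0.25,0.002,-0.07,0.013,0,0,0,0.25,0.002,-0.07,0.013,0,0,0,0.25,0.002,-0.07,0.013,0,0,0,0.25,0.002,-0.07,0.013,0,0,0,0.25,0,0,0,0,0,0,0.25,0,0,0,0,0,0,0.25]
}}

```text
clock: 2.8
tool_pos: [0.4426, -0.1082, 0.2145]
eef_rot: [0.155, 0.972, -0.027, 0.172]
contact_force: [-0.7, 0.1, 0.5]
width: 0.023
grip_force: 0.0
```

```bash
python3 - <<'E'
from go import *
rel(-.036,-.0475,.06)
E
```

```text
t 2.8 dock foot x,y,h mm [-15.3  -6.7] 194.9 w 23.0 
rot needed (tool) [ 0.0029 -0.      0.0031] shift needed mm (tool) [ 22.1 -41.1 134.8] 
F deck axes [ 0.52 -0.1  -0.72] grip 0.0
```

{"api": "apply_moves", "payload": {
  "moves": [0,0,0.003,11,-20,0,0.25,0,0,0,11,-21,0,0.25,0,0,0,0,0,35,0.25,0,0,0,0,0,35,0.25,0,0,0,0,0,35,0.25,0,0,0,0,0,30,0.25,0,0,0,0,0,15,0.25,0,0,0,0,0,0,0.25,0,0,0,0,0,0,0.25]
}}

```text
clock: 3.7
tool_pos: [0.4598, -0.1571, 0.0664]
eef_rot: [0.157, 0.972, -0.026, 0.172]
contact_force: [0.3, -0.5, 1.0]
width: 0.0233
grip_force: 0.0
```

```bash
python3 - <<'E'
from go import *
rel(-.036,-.0475,.018)
a=shot('wrist','w1')['img'];b=shot('scene','sc1')['img']
o=np.zeros((480,800,3),np.uint8);o[:300,:400]=cv2.resize(a,(400,300))
o[:400,400:]=cv2.resize(b[110:230,180:300],(400,400),interpolation=2);cv2.imwrite('pics/c1.png',o[:,:,::-1])
E
```

```text
t 3.7 dock foot x,y,h mm [-34.9 -47.8] 44.8 w 23.3 
rot needed (tool) [0.003  0.0002 0.0001] shift needed mm (tool) [ 1.2  0.2 26.8] 
F deck axes [-0.75 -0.38 -0.81] grip 0.0
```

View pics/c1.png

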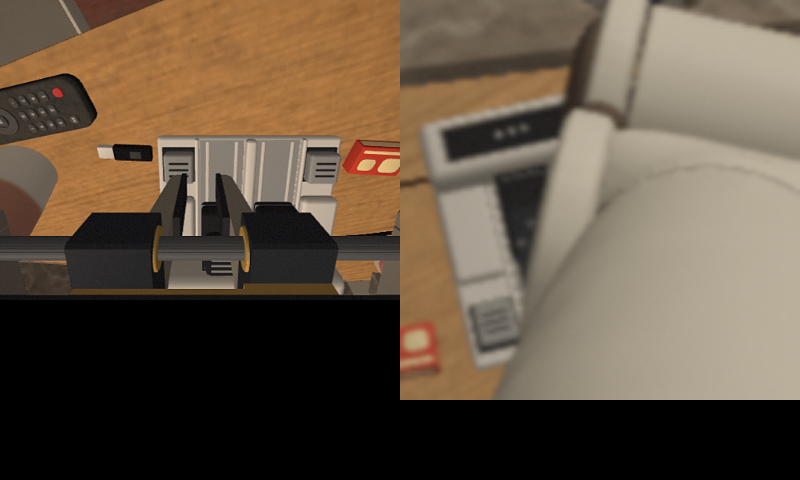

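```bash
python3 - <<'E'
from h import *
c=np.load('pics/w1.npz');P=cloud(c)
# drop pixels of the gripper: keep rows above the fingers' bar, and z<0.085
P[c['z_map']<=0.12]=9
P[200:]=9
np.save('pics/w1_P.npy',P)
E
python3 fit.py w1
```

```text
w1 1 47754 383.577 [ 0.4939 -0.1173 -0.3207]
w1 -1 47754 383.577 [ 0.4939 -0.1173 -0.3207]
```

```bash
python3 - <<'E'
from fit import *
P=np.load('pics/w1_P.npy').reshape(-1,3);P=P[np.linalg.norm(P[:,:2]-[.46,-.11],axis=1)<.15]
Q0=np.array([.5225,-.1276,-.3205])
def f(u):
    p=Q0+np.array(u)*.005*np.array([1,1,3])
    c,s=np.cos(p[2]),np.sin(p[2]); X=P[:,0]-p[0];Y=P[:,1]-p[1]
    x=c*X+s*Y;y=-s*X+c*Y;h=H(x,y,-1);h[(x<-.062)|(abs(y)>.09)]=0
    return np.where(x<.0,np.minimum(abs(P[:,2]-h),.015),.006).sum()
for st in([0,0,0],[1,1,0],[-1,-1,0]):
    r=minimize(f,st,method='Nelder-Mead',options=dict(initial_simplex=np.array(st)+np.vstack([np.zeros(3),np.eye(3)*1.5])))
    print(len(P),r.fun/len(P),(Q0+r.x*.005*np.array([1,1,3])).round(4),f([0,0,0])/len(P))
E
```

```text
76041 0.0013954022901811055 [ 0.5223 -0.1288 -0.321 ] 0.0014113885845907564
76041 0.0013961302311799775 [ 0.5224 -0.1284 -0.32  ] 0.0014113885845907564
76041 0.001396529307850811 [ 0.5222 -0.1288 -0.3222] 0.0014113885845907564
```

{"api": "apply_moves", "payload": {
  "moves": [0,0,0,1,-1,12,0.25,0,0,0,0,0,12,0.25,0,0,0,0,0,0,0.25,0,0,0,0,0,0,0.25]
}}

```text
clock: 4.2
tool_pos: [0.4663, -0.1605, 0.0442]
eef_rot: [0.157, 0.972, -0.027, 0.173]
contact_force: [0.3, -0.2, 0.1]
width: 0.023
grip_force: 0.0
```

```bash
python3 - <<'E'
from go import *
rel(-.036,-.0475,.008)
E
```

```text
t 4.2 dock foot x,y,h mm [-35.6 -49. ] 21.4 w 23.0 
rot needed (tool) [ 0.0022  0.0021 -0.0002] shift needed mm (tool) [ 0.5  1.4 13.4] 
F deck axes [-0.33 -0.09 -0.01] grip 0.0
```

{"api": "apply_moves", "payload": {
  "moves": [0,0,0,0,0,5,0.25,0,0,0,0,0,5,0.25,0,0,0,0,0,3.5,0.25,0,0,0,0,0,0,0.25,0,0,0,0,0,0,0.25,0,0,0,0,0,0,0.25,0,0,0,0,0,0,0.25,0,0,0,0,0,0,0.25,0,0,0,0,0,0,0.25,0,0,0,0,0,0,0.25]
}}

```text
clock: 5.2
tool_pos: [0.4709, -0.1623, 0.0312]
eef_rot: [0.157, 0.972, -0.027, 0.173]
contact_force: [-4.1, 0.7, 8.9]
width: 0.0228
grip_force: 7.4
```

```bash
python3 - <<'E'
from go import *
rel(-.036,-.0475,.008)
shot('wrist','w2')
E
```

```text
t 5.2 dock foot x,y,h mm [-35.4 -49.2] 7.6 w 22.8 
rot needed (tool) [0.0017 0.002  0.0006] shift needed mm (tool) [ 0.6  1.7 -0.4] 
F deck axes [ 0.83 -0.59 -9.82] grip 7.424090458662249
```

View pics/w2.png

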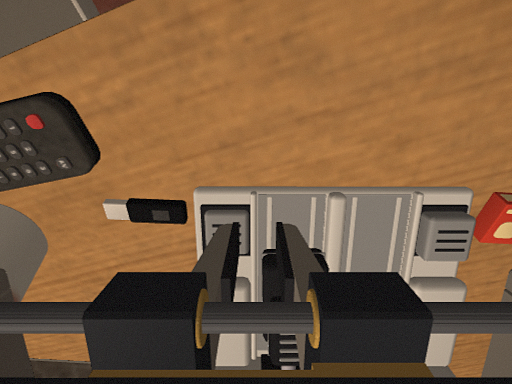

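{"api": "apply_moves", "payload": {
  "moves": [0,0,0,0,0,-0.5,0.25,0,0,0,0,0,-0.5,0.25,0,0,0,0,0,0,0.25,0,0,0,0,0,0,0.25,0,0,0,0,0,0,0.25,0,0,0,1.5,0,0,0.25,0,0,0,1.5,0,0,0.25,0,0,0,1.5,0,0,0.25,0,0,0,1.5,0,0,0.25,0,0,0,1.5,0,0,0.25,0,0,0,1.5,0,0,0.25,0,0,0,0,0,0,0.25,0,0,0,0,0,0,0.25]
}}

```text
clock: 6.55
tool_pos: [0.4627, -0.1595, 0.029]
eef_rot: [0.157, 0.972, -0.027, 0.173]
contact_force: [1.4, -0.6, 4.1]
width: 0.0229
grip_force: 1.7
```

```bash
python3 - <<'E'
from go import *
rel(-.072,-.0475,.015)
shot('wrist','w3')
E
```

```text
t 6.55 dock foot x,y,h mm [-43.8 -49.1] 8.5 w 22.9 
rot needed (tool) [ 0.0018  0.0027 -0.0004] shift needed mm (tool) [30.   1.6 -6.6] 
F deck axes [-2.82 -0.13 -3.28] grip 1.7127250592784549
```

View pics/w3.png

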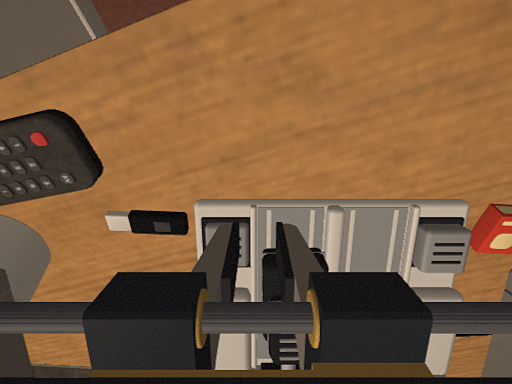

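{"api": "apply_moves", "payload": {
  "moves": [0,0,0,1.5,0,-1,0.25,0,0,0,1.5,0,-1,0.25,0,0,0,1.5,0,-1,0.25,0,0,0,1.5,0,-1,0.25,0,0,0,1.5,0,-1,0.25,0,0,0,1.5,0,-1,0.25,0,0,0,1.5,0,-1,0.25,0,0,0,1.5,0,-1,0.25,0,0,0,1.5,0,0,0.25,0,0,0,1.5,0,0,0.25,0,0,0,1.5,0,0,0.25,0,0,0,1.5,0,0,0.25,0,0,0,1.5,0,0,0.25,0,0,0,0,0,0,0.25,0,0,0,0,0,0,0.25]
}}

```text
clock: 8.1
tool_pos: [0.4415, -0.1519, 0.0286]
eef_rot: [0.157, 0.972, -0.026, 0.171]
contact_force: [-0.4, 0.7, -1.8]
width: 0.0227
grip_force: 0.8
```

```bash
python3 - <<'E'
from go import *
rel(-.072,-.0475,.017)
shot('wrist','w4')
E
```

```text
t 8.1 dock foot x,y,h mm [-63.8 -48.6] 15.8 w 22.7 
rot needed (tool) [ 0.003  -0.0004 -0.0004] shift needed mm (tool) [ 8.7  1.1 -1.2] 
F deck axes [1.19 0.59 1.49] grip 0.7576234638690948
```

View pics/w4.png

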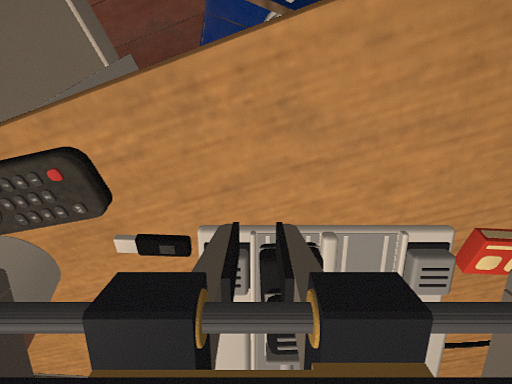

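{"api": "apply_moves", "payload": {
  "moves": [0,0,0,1.5,0,0,0.25,0,0,0,1.5,0,0,0.25,0,0,0,1.5,0,0,0.25,0,0,0,1.5,0,0,0.25,0,0,0,1.5,0,0,0.25,0,0,0,0.5,0,0,0.25,0,0,0,0,0,0,0.25,0,0,0,0,0,0,0.25,0,0,0,0,0,0,0.25,0,0,0,0,0,0,0.25]
}}

```text
clock: 9.15
tool_pos: [0.4348, -0.1499, 0.0264]
eef_rot: [0.157, 0.972, -0.026, 0.172]
contact_force: [-1.3, 0.8, 0.1]
width: 0.0231
grip_force: 0.8
```

```bash
python3 - <<'E'
from go import *
rel(-.072,-.0475,.017)
c=shot('wrist','w5');P=cloud(c)
q=RD.inv().apply((P-D).reshape(-1,3)); f=q-np.outer((q-[0,0,.037])@n,n); h=((q-[0,0,.037])@n)
# battery top front part: 26 mm over the deck within the right slide
m=(abs(h-.026)<.004)&(abs(q[:,1]+.027)<.021)&(q[:,0]<.02)
k=m&((q[:,1]>-.016)|(q[:,1]<-.038))
print(m.sum(),k.sum(),'front foot x pctl',np.percentile(f[k,0],[0,1,5,20,80])*1e3,'h',np.median(h[k]))
# step face / 46 mm top
m=(abs(h-.046)<.004)&(abs(q[:,1]+.027)<.021);print(m.sum(),np.percentile(f[m,0],[1,5,50])*1e3)
cv2.imwrite('pics/c5.png',cv2.resize(c['img'][190:384,150:350],(800,776)[:2] if 0 else (600,582),interpolation=2)[:,:,::-1])
E
```

```text
t 9.15 dock foot x,y,h mm [-70.7 -48.7] 16.1 w 23.1 
rot needed (tool) [ 0.0026  0.0007 -0.0003] shift needed mm (tool) [ 1.4  1.2 -0.9] 
F deck axes [ 1.41  0.36 -0.6 ] grip 0.7694370858371258
5088 2556 front foot x pctl [-187.28107244 -184.81315298 -178.58155614 -172.52758065  -57.55693493] h 0.025596667891859517
765 [-80.09617468 -79.8702206  -22.11140644]
```

View pics/c5.png

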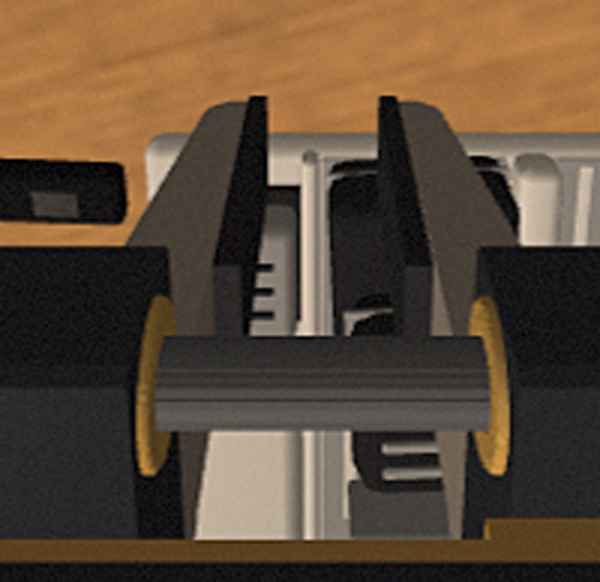

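```bash
python3 - <<'E'
from go import *
c=np.load('pics/w5.npz');P=cloud(c)
o=-c['R'].T@c['t']
print('cam in dock',RD.inv().apply(o-D))
for u,v,H in[(262,243,.026),(262,245,.026),(300,242,.026),(205,235,0.),(262,234.5,0.)]:
    d=c['R'].T@np.array([(u-c['cx'])/c['fx'],(v-c['cy'])/c['fy'],1]);
    a=RD.inv().apply(o-D)-[0,0,.037];b=RD.inv().apply(d)
    t=(H-n@a)/(n@b);q=a+t*b;f=q-H*n;print(u,v,H,(f*1e3).round(1))
q=RD.inv().apply(P.reshape(-1,3)-D).reshape(P.shape);h=(q-[0,0,.037])@n
for v in range(234,262,2):
    print(v,*[(round(h[v,u]*1e3),round((q[v,u]-h[v,u]*n)[0]*1e3)) for u in(262,266,270,274)])
E
```

```text
cam in dock [-0.20716536 -0.04989926  0.15955992]
262 243 0.026 [-70.8 -46.5 -25.8]
262 245 0.026 [-69.5 -46.5 -25.3]
300 242 0.026 [-71.3 -23.8 -26. ]
205 235 0.0 [-64.7 -85.2 -23.5]
262 234.5 0.0 [-65.  -45.9 -23.6]
234 (-17, -58) (-16, -58) (-17, -58) (-15, -59)
236 (-3, -63) (-3, -63) (-3, -62) (-2, -63)
238 (-2, -62) (-2, -61) (-2, -61) (-2, -62)
240 (0, -61) (0, -61) (-1, -61) (0, -61)
242 (0, -60) (1, -60) (0, -59) (1, -60)
244 (1, -59) (6, -61) (4, -60) (6, -61)
246 (6, -59) (8, -61) (8, -61) (8, -60)
248 (10, -60) (11, -61) (10, -60) (11, -61)
250 (11, -59) (14, -60) (13, -60) (13, -60)
252 (13, -59) (17, -61) (17, -61) (17, -61)
254 (17, -60) (19, -60) (19, -60) (20, -61)
256 (20, -60) (22, -61) (23, -61) (22, -61)
258 (23, -60) (23, -60) (24, -60) (24, -60)
260 (24, -59) (24, -59) (25, -59) (24, -59)
```

```bash
python3 -c "
from plant import manip;print(manip.finish_job())"
```

```text
the job is handed in; nothing more can be done
None
```

The tall battery (right bay) was released, stopped on its slide and let down to the dock's open front edge; I measured its front face about 2 mm from the edge, still against the finger at about 1.4 N, and handed in the job at 9.2 s; no verdict came back.

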